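# Pack the reagent set into its carrier

### The arm

A 6-joint arm with a two-finger parallel gripper is mounted at the origin on a cart in front of the work surface, level with it; the furniture and walls round the work are solid. World frame = base frame: x ahead of the robot, y to its left, z up, the work surface at z = 0. Lengths are in m, angles in degrees, forces in N, time in s.
With the tool pointing down it reaches from about 0.325 to 0.775 m from the base axis. Payload 5.5 kg.
Tool frame: the origin (TCP) lies at the centre of the arm's flange, where the gripper is bolted on; the fingertips stand 182 mm ahead of it and the grasp point (between the pads) lies 163 mm ahead of it; z points along the fingers, y is the line along which they close (so a half turn about z gives the same grasp; the last joint's range is limited). The gripper opens to 88 mm and grips with 3 to 60 N. Pads are 20 mm wide; open, the fingers measure 115 mm over their backs; the gripper's body (75 mm by 178 mm) begins 61 mm behind the grasp point.
Start: joints at [-67.821, 5.22, 70.514, -0, 104.267, -3.249], TCP at [0.258, -0.542, 0.405] pointing down, gripper open.
Joint ranges: [-164.24, 164.24], [-49.07, 125.15], [9.68, 141.18], [-86.29, 266.29], [3.28, 154.24], [-151.56, 151.56]. Speed limits (degrees/s): [147.25, 147.25, 172.46, 180, 180, 180].

### API

Orientations are given as [roll, pitch, yaw] about the fixed x, y, z axes, in that order (R = Rz(yaw) Ry(pitch) Rx(roll)).
In Python, from station import r gives the robot as it stands. The module is installed in compiled form; this text tells all that it offers. Calls block until the motion is done:
- r.reach(position, orientation): joint-space move of the TCP to a pose.
- r.servo_line(position, rotation=None, speed=0.15): straight line of the TCP; rotation=None keeps the orientation; speed is the mean speed in m/s.
- r.move_joints(angles): joint-space move.
- r.let_go() and r.grab(squeeze=None): open the fingers fully, or close them until they stop; squeeze is the grip in N (None keeps the last).
- r.wait(seconds).
- r.inverse_kinematics(position, orientation): joint angles nearest the present ones, or None.
- r.sense(): the state.
- r.snapshot(name): name is "scene" or "top"; returns a dict with "frame" (400x640x3 uint8, red, green, blue), "fx", "fy", "cx", "cy" (pixels), "dist_coeffs" ([k1, k2, p1, p2, k3] as OpenCV has them; the pictures are not rectified), "R" (3x3) and "t" (3): a world point X has camera coordinates R X + t. Camera axes: x right, y down, z forward; pixel columns grow to the right and rows downward; lengths in m; the calibration is good to about 2 mm. A picture is of the moment at which its call begins. There is no depth.
A pose or a line that the arm cannot do raises r.IKError and nothing moves.
- r.hand_in(): hands the job in; it is judged then, once.
The state is a dict: "clock": time; "joints": joint angles; "joint_vel": joint speeds; "joint_torque": joint torques, N m; "tcp_pos": TCP position; "orientation": TCP orientation; "contact_force": force on the tool from outside, world axes, zero at the start; "torque": the same for the moment, N m; "opening": finger opening in m; "gripper_force": force on a finger pad.
Only numpy, scipy, OpenCV 4.12 (cv2) and the standard library are available. Lean on these libraries where they do the work, as an engineer would, in place of code of your own. Each camera call takes 0.05 s, during which the arm holds its last target. There are 200 camera calls.

### The job

Pack the reagent set into the low carrier tray: take the three screw-cap bottles and the dropper bottle that stand on the open worktop to the right of the tray and stand them upright on the floor of the round wells, each in the one made for its size - the widest bottle in the widest well, and so on down to the slim dropper bottle in the narrowest. Keep the bottles upright and set each one down gently rather than dropping it. Leave the white sample pot and the little brass-coloured check weight where they stand, as well as everything at the back by the wall (an amber bottle there and a dropper bottle in a plastic tub look alike but belong to someone else).

Things in the scene. Friction and masses are not known exactly. Their poses are not given: they have to be found in the camera images.
- large_bottle_center (a point): The widest screw-cap bottle (blue cap): 56 mm across, 108 mm tall; round body up to 79 mm above its base, then a 33 mm wide cap. It stands upright on the open worktop (z = 0) to the right of the carrier, well in front of the things along the wall. This point is its centre on its axis, 54 mm above its base; z up along its axis.
- medium_bottle_center (a point): The middle screw-cap bottle (amber with orange cap): 46 mm across, 88 mm tall; round body up to 64 mm above its base, then a 27 mm wide cap. It stands upright on the open worktop (z = 0) to the right of the carrier, well in front of the things along the wall. This point is its centre on its axis, 44 mm above its base; z up along its axis.
- small_bottle_center (a point): The smallest screw-cap bottle (clear, white cap): 34 mm across, 66 mm tall; round body up to 48 mm above its base, then a 21 mm wide cap. It stands upright on the open worktop (z = 0) to the right of the carrier, well in front of the things along the wall. This point is its centre on its axis, 33 mm above its base; z up along its axis.
- dropper_bottle_center (a point): The slim dropper bottle with a rubber teat: 24 mm across, 76 mm tall; round body up to 52 mm above its base, then the teat, 11 mm wide. It stands upright on the open worktop (z = 0) to the right of the carrier, well in front of the things along the wall. This point is its centre on its axis, 38 mm above its base; z up along its axis.
- large_well (a point): Centre of the floor of the round well 76 mm across (widest of the four wells); the well is 18 mm deep, its floor 7 mm and its rim 25 mm above the worktop; z up, x and y along the sides of its block. It is sunk in a fixed grey square block of 88 mm; four such blocks sit two by two, 90 mm apart, in any order, in the fixed low aluminium carrier tray (188 mm square).
- medium_well (a point): Centre of the floor of the round well 66 mm across (second widest of the four wells); the well is 18 mm deep, its floor 7 mm and its rim 25 mm above the worktop; z up, x and y along the sides of its block. It is sunk in a fixed grey square block of 88 mm; four such blocks sit two by two, 90 mm apart, in any order, in the fixed low aluminium carrier tray (188 mm square).
- small_well (a point): Centre of the floor of the round well 54 mm across (third widest of the four wells); the well is 18 mm deep, its floor 7 mm and its rim 25 mm above the worktop; z up, x and y along the sides of its block. It is sunk in a fixed grey square block of 88 mm; four such blocks sit two by two, 90 mm apart, in any order, in the fixed low aluminium carrier tray (188 mm square).
- narrow_well (a point): Centre of the floor of the round well 44 mm across (narrowest of the four wells); the well is 18 mm deep, its floor 7 mm and its rim 25 mm above the worktop; z up, x and y along the sides of its block. It is sunk in a fixed grey square block of 88 mm; four such blocks sit two by two, 90 mm apart, in any order, in the fixed low aluminium carrier tray (188 mm square).
- sample_pot_center (a point): White sample pot with a broad white lid and no neck: 47 mm across, 57 mm tall, standing on the worktop among the bottles; not part of the set. This point is its centre, 28 mm above its base.
- check_weight_center (a point): Small brass-coloured check weight shaped like a tiny bottle with a knob: 22 mm across, 42 mm tall, standing on the worktop among the bottles; not part of the set. This point is its centre, 21 mm above its base.
Things that resemble listed ones, but are neither listed nor needed, are in the scene too. Leave any red look-alike of the part that bears large_bottle_center alone.

How it is judged:
By the outcome, as a careful person would: the job done as asked, in the order asked, and still so for the second after the job is handed in, with the robot touching nothing.
It also fails if it takes over 109 s, if anything falls off the work surface, if the arm or the gripper's body presses on something with over 40 N, if the wrist force passes 120 N, or if a joint passes its speed limit or range.

## Working session

There is one attempt and no reset: what is moved stays moved. The work goes in short steps, each a Python script; the robot and the scene stay as the last script left them, time stands still between calls to the robot, and variables do not carry over. Pictures are saved under pics/ and viewed, at most 14 in all, crops included, and the job is handed in when it is done.

```bash
mkdir -p pics
python3 - <<'E'
from station import r
import cv2
for n in("scene","top"):
    s=r.snapshot(n); cv2.imwrite(f"pics/{n}0.png",s["frame"][...,::-1])
    print(n,s["fx"],s["fy"],s["cx"],s["cy"],s["dist_coeffs"],s["R"],s["t"])
print(r.sense())
E
```

```text
scene 507.9042637193564 507.9042637193564 317.45632586471936 203.5334211446959 [-0.07355175  0.          0.          0.          0.        ] [[-0.87110348 -0.49105983 -0.00624318]
 [-0.34785028  0.6259346  -0.69800148]
 [ 0.34666831 -0.60585982 -0.7160691 ]] [0.43710152 0.27243136 1.11748883]
top 400.3307974297883 400.3307974297883 321.1102144708779 198.93091682874288 [-0.0858951  0.         0.         0.         0.       ] [[-0.01237435 -0.99980378  0.01546875]
 [-0.99215833  0.01035259 -0.12455791]
 [ 0.12437333 -0.01688877 -0.99209175]] [-0.06393624  0.55610466  1.11429375]
{'clock': 0.1, 'joints': array([-6.78218444e+01,  5.25821802e+00,  7.05744598e+01, -1.59625414e-03,
        1.04266840e+02, -3.24707603e+00]), 'joint_vel': array([ 0.03488859, -0.07142549, -0.11507766, -0.04652178,  0.08633141,
       -0.0869774 ]), 'joint_torque': array([ 2.63185211e-03, -4.47856915e+01, -4.07569957e+01,  7.00183259e-02,
        2.83900020e-02, -9.00795521e-05]), 'tcp_pos': array([ 0.25762796, -0.54192953,  0.40363083]), 'orientation': array([-1.79900554e+02, -4.09165019e-03,  2.54248361e+01]), 'contact_force': array([-0.33013513, -0.47186949,  0.65390295]), 'torque': array([-0.01299705, -0.05181292,  0.04735733]), 'gripper_force': 0.0, 'opening': 0.08785524022691422}
```

View pics/scene0.png

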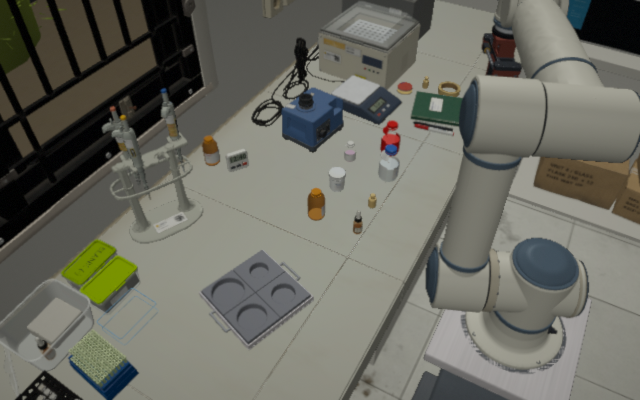

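View pics/top0.png

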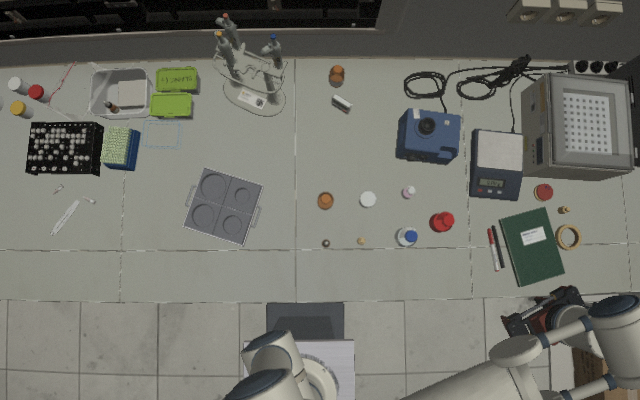

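Scene: the medium bottle is at top (325,200), with its look-alike by the wall at (337,75). The large blue-cap bottle is at (406,237), with a red look-alike at (442,222). The small white-cap bottle is at (409,192), and could be mistaken for the pot at (368,199). The dropper is at (326,243), with look-alikes in the tub at (110,104) and the brass weight at (361,240). Next I'll take close crops.

Run:
```python
import cv2
t=cv2.imread("pics/top0.png"); s=cv2.imread("pics/scene0.png")
cv2.imwrite("pics/c1.png",cv2.resize(t[170:265,310:460],None,fx=5.3,fy=5.3,interpolation=cv2.INTER_CUBIC))
cv2.imwrite("pics/c2.png",cv2.resize(t[160:250,175:275],None,fx=6,fy=6,interpolation=cv2.INTER_CUBIC))
cv2.imwrite("pics/c3.png",cv2.resize(s[110:240,295:425],None,fx=4.5,fy=4.5,interpolation=cv2.INTER_CUBIC))
```

```text
(no output)
```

View pics/c1.png

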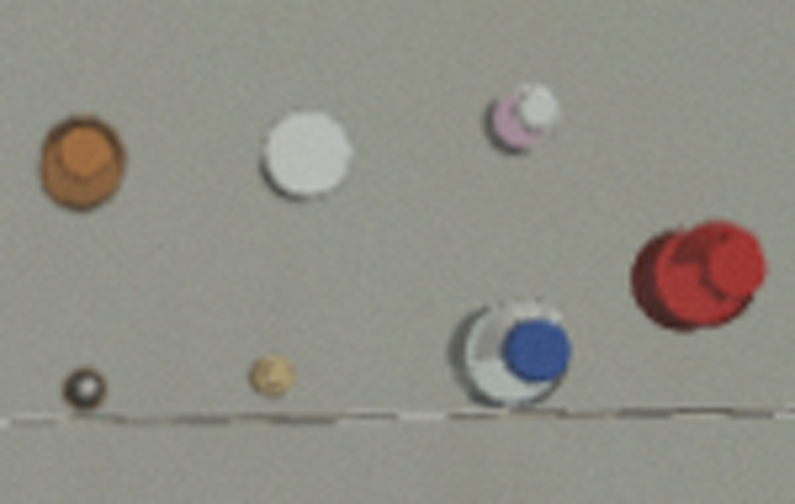

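View pics/c2.png

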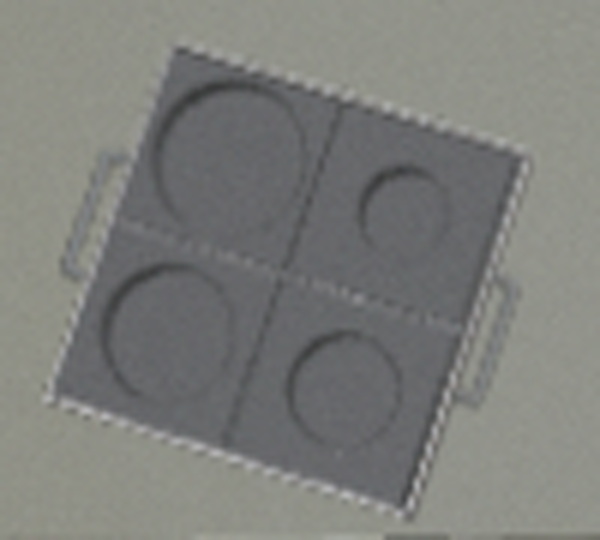

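View pics/c3.png

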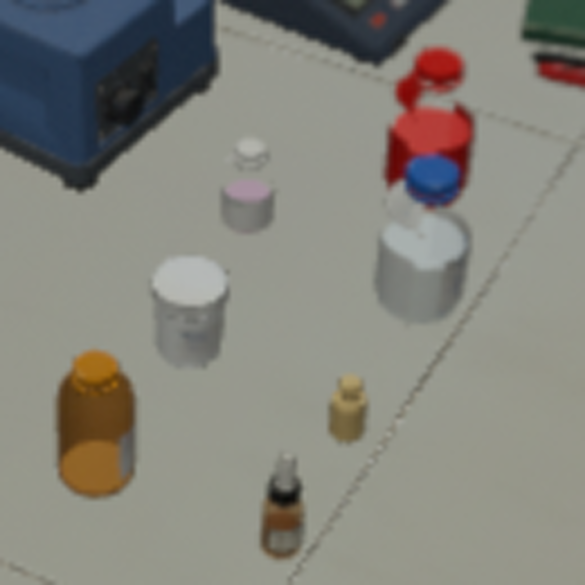

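```bash
cat > h.py <<'E'
from station import r
import cv2, numpy as np
def ray(s,px):
    K=np.array([[s["fx"],0,s["cx"]],[0,s["fy"],s["cy"]],[0,0,1]])
    u=cv2.undistortPoints(np.array([[px]],float),K,np.array(s["dist_coeffs"]))[0,0]
    R=np.array(s["R"]); return -R.T@np.array(s["t"]), R.T@np.array([*u,1])
def at(s,px,z):
    c,d=ray(s,px); return (c+d*(z-c[2])/d[2])[:2]
E
python3 - <<'E'
from h import *
T=r.snapshot("top");S=r.snapshot("scene")
f=lambda p,k,o:((p[0]+.5)/k-.5+o[0],(p[1]+.5)/k-.5+o[1])
for n,z,a,b in [("large",.108,(538,350),(433,173)),("medium",.088,(87,152),(96,366)),("small",.066,(538,105),(251,147)),("dropper",.076,(88,384),(287,457)),("pot",.057,(309,153),(190,278)),("weight",.042,(272,374),(350,382)),("red",.108,(736,267),(438,64))]:
    A=at(T,f(a,5.3,(310,170)),z);B=at(S,f(b,4.5,(295,110)),z);print(n,A.round(4),B.round(4))
W=[at(T,f(p,6,(175,160)),.025) for p in [(231,160),(168,335),(345,391),(405,213)]]
W=np.array(W);c=W.mean(0);print(W.round(4),c)
C=np.array([at(T,f(p,6,(175,160)),.025) for p in [(177,47),(52,402),(408,515),(527,153)]]);print(C.mean(0))
def fit(P):
    q=np.array([1j,-1+1j,-1,0])-(-.5+.5j)  # L=(0,1) M=(-1,1) S=(-1,0) N=(0,0)
    z=(P-P.mean(0))@[1,1j]; m=(z*q.conj()).sum()/(abs(q)**2).sum(); return abs(m),np.degrees(np.angle(m))
print(fit(W),fit(C))
E
```

```text
large [ 0.4446 -0.3091] [ 0.4455 -0.309 ]
medium [ 0.5504 -0.0828] [ 0.5517 -0.0818]
small [ 0.576  -0.3243] [ 0.5752 -0.325 ]
dropper [ 0.4312 -0.082 ] [ 0.4302 -0.0811]
pot [ 0.5526 -0.2021] [ 0.5553 -0.2039]
weight [ 0.4358 -0.1813] [ 0.4373 -0.1838]
red [ 0.4852 -0.4133] [ 0.4865 -0.4112]
[[0.5972 0.2441]
 [0.5122 0.2729]
 [0.4844 0.1867]
 [0.5703 0.1587]] [0.5410077  0.21559068]
[0.53944266 0.21409745]
(np.float64(0.09001706932003156), np.float64(-18.023078181843964)) (np.float64(0.18180831426679517), np.float64(-17.809200868785393))
```

Both cameras agree to about 1–2 mm. The wells fit a 90.0 mm pitch at a yaw of −18°. I'll pick the large bottle first, closing the fingers along the tray diagonal so they clear the neighbouring wells.

```bash
cat >> h.py <<'E'
c0=np.array([.5405,.2152]); a=np.radians(-18)
Rt=np.array([[np.cos(a),-np.sin(a)],[np.sin(a),np.cos(a)]])
well={k:c0+Rt@(np.array(v)*.045) for k,v in dict(large=(1,1),medium=(-1,1),small=(-1,-1),dropper=(1,-1)).items()}
pos=dict(large=(.445,-.309),medium=(.551,-.0823),small=(.5756,-.3246),dropper=(.4307,-.0816))
gh=dict(large=.060,medium=.048,small=.041,dropper=.042); diam=dict(large=.056,medium=.046,small=.034,dropper=.024)
SAFE=.163+.06+.135
def go(n,yaw,sq=20):
    p=pos[n];h=gh[n]+.163;w=well[n];d=diam[n]
    r.reach([*p,SAFE+.03],[180,0,yaw]); r.servo_line([*p,h+.03],speed=.2); r.servo_line([*p,h],speed=.08)
    s=r.sense();print("at grasp",s["tcp_pos"],s["contact_force"])
    r.grab(sq); r.wait(.3); s=r.sense();z0=s["tcp_pos"][2];print("grip",s["opening"],s["gripper_force"],s["contact_force"])
    if abs(s["opening"]-d)>.005: print("BAD GRIP"); return False
    r.servo_line([*p,h+.02],speed=.06); r.servo_line([*p,SAFE+.03],speed=.25)
    s=r.sense();print("lifted",s["opening"],s["contact_force"])
    r.servo_line([*w,SAFE+.03],[180,0,117],speed=.22)
    r.servo_line([*w,h+.030],speed=.2); r.servo_line([*w,h+.012],speed=.04); r.wait(.3)
    f0=r.sense()["contact_force"][2]; z=h+.012
    for i in range(14):
        z-=.001; r.servo_line([*w,z],speed=.02); s=r.sense()
        if s["contact_force"][2]-f0>2.5 or s["tcp_pos"][2]<z0+.0069: break
    print("down",z-h,s["tcp_pos"],z0,s["contact_force"][2]-f0)
    r.let_go(); r.wait(.3); r.servo_line([*w,h+.06],speed=.1); r.servo_line([*w,SAFE+.03],speed=.25)
    print("done",r.sense()["clock"]); return True
E
python3 - <<'E'
from h import *
print(well); go("large",117,25)
s=r.snapshot("scene");cv2.imwrite("pics/s1.png",s["frame"][...,::-1])
E
```

```text
{'large': array([0.59720331, 0.24409178]), 'medium': array([0.51160822, 0.27190331]), 'small': array([0.48379669, 0.18630822]), 'dropper': array([0.56939178, 0.15849669])}
at grasp [ 0.44490841 -0.30885634  0.22237821] [-0.59187789  0.34599939  0.08164456]
grip 0.055545943379979555 25.000334680080414 [-0.25363855  0.27794333  2.08018715]
lifted 0.05518316215779514 [-0.77359965 -0.88797395 -2.80601437]
down 0.006000000000000005 [0.59723713 0.24411979 0.23030124] 0.2232422570399932 7.097585496171359
done 13.05
```

View pics/s1.png

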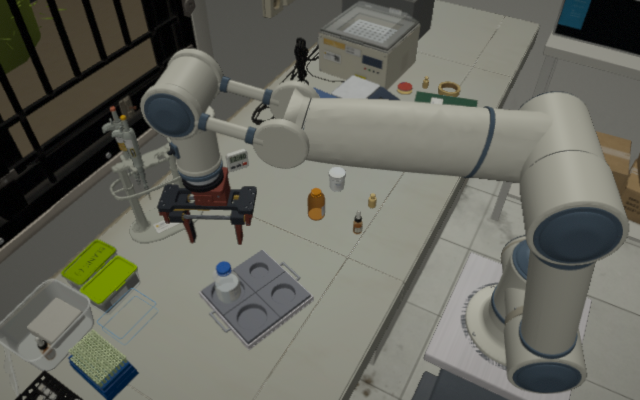

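The large bottle stands upright in the large well at (227,285). The cycle took 13 s, so next come the medium and small bottles.

Run:
```python
from h import *
if go("medium",117) and go("small",0,12): pass
s=r.snapshot("scene");cv2.imwrite("pics/s2.png",s["frame"][...,::-1])
```

```text
at grasp [ 0.55082906 -0.08229085  0.21037016] [-0.17897122  0.62256986  0.45299493]
grip 0.04512149947297628 20.000191926956177 [ 0.34041321 -0.06661119  0.6449179 ]
lifted 0.0453194735383325 [ 1.1014679  -0.05010499 -1.54263074]
down 0.006000000000000005 [0.51165609 0.2719315  0.21811808] 0.2110672932491734 7.1234986453244105
done 25.5167
at grasp [ 0.57542109 -0.32452268  0.20312462] [-0.3821459   0.34290365 -0.63754597]
grip 0.0334182744214535 12.000064551830292 [ 0.01443348 -0.54146632  0.40880054]
lifted 0.033492407643073735 [ 0.70885733  0.18829696 -0.56930507]
down 0.006000000000000005 [0.48379278 0.18630881 0.2109721 ] 0.20401259998129515 5.277442187960387
done 40.0
```

View pics/s2.png

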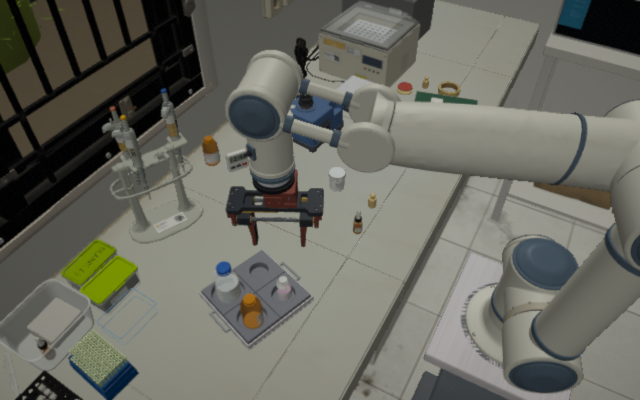

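The medium bottle (252,312) and small bottle (283,287) both stand in their wells, and the pot (337,180) and weight (372,200) haven't moved. The dropper is next.

Run:
```python
from h import *
go("dropper",117,10)
r.reach([.45,-.25,.40],[180,0,117]); r.wait(.3)
i=[cv2.resize(r.snapshot("scene")["frame"][150:350,180:420],None,fx=1.65,fy=1.65),cv2.resize(r.snapshot("top")["frame"][150:270,175:319],None,fx=2.75,fy=2.75)]
cv2.imwrite("pics/s3.png",np.hstack(i)[...,::-1]);print(r.sense()["clock"])
```

```text
at grasp [ 0.43053318 -0.08160718  0.20445185] [-0.10593592 -0.07454358 -0.03987768]
grip 0.024261194080373003 9.998680651187897 [ 0.09252353 -0.3787986   0.2210793 ]
lifted 0.024082544105119667 [-0.37146153  0.08895237 -0.33731758]
down 0.006000000000000005 [0.56944173 0.15847628 0.21202685] 0.20500989174488135 6.603187212502765
done 52.5583
54.525
```

View pics/s3.png

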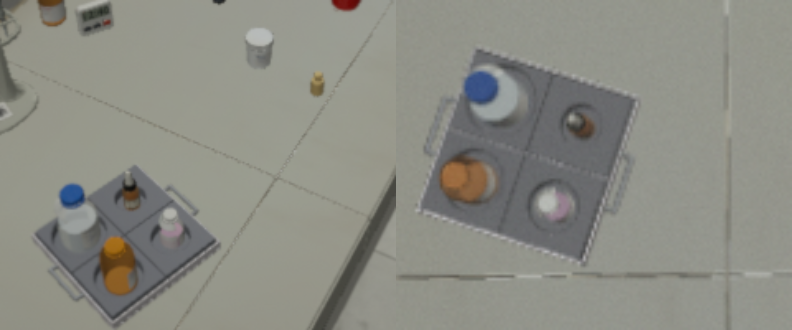

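All four stand upright in their wells: large (78,220), dropper (131,190), small (171,230) and medium (118,265) in the left half of the picture. The pot and weight are where they were.

```bash
python3 -c "
from station import r
print(r.hand_in())"
```

```text
the job is handed in; nothing more can be done
None
```

The three screw-cap bottles and the dropper bottle stand upright in their matching wells, nothing else was moved, and the job was handed in at about 55 s of the 109 s limit; no verdict was shown.

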